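# Release and open the long drill case

### The job

Two drill cases with sprung lids lie shut on the bench. Open the longer one with light pushes of the fingers: press down the steel release tab at the middle of its front so that the lid springs up, then push the lid over until it is fully open and stays leaning back by itself. Do not lift or shove the cases, leave the shorter one shut, and leave the things around them where they lie.

Things in the scene. Friction and masses are not known exactly. Their poses are not given: they have to be found in the camera images.
- long_case: the longer drill case, loose on the bench, 1.6 kg: black moulded base, grey lid, 110 mm deep (its x) by 210 mm long (its y) by 46 mm high when shut. Origin: centre of its underside. x points from the front (release tab) to the back (hinge), y along its length, z up. Its front faces the robot within 0.3 rad. The base is 32 mm high; fixed drills inside reach 31 mm.
- long_case_pad (a point): where to press: a point on the top face of the long case's steel release tab, 29 mm in front of and 13 mm above the tab's pivot. The tab's pad is 30 mm wide (case y) and 26 mm long (case x), sticking out 28 mm in front of the base at the middle of the front side, its top 26 mm above the bench; it spans from 15 mm behind this point to 11 mm in front of it. The point moves with the tab.
- long_case_tab (a joint): turn of the long case's release tab about its pivot, rad: 0 at rest, 0.28 fully down at its stop (the pressing point is then about 8 mm lower). A spring resists with about 1 to 3 N at that point, up to 7 N close to the base. The lid is freed at about 0.18 and springs up within a second; a finger still on the tab may hold it lower until it leaves. The tab returns by itself.
- long_case_hinge (a point): middle of the long case's lid hinge line, on the back edge of the base (case x = +58 mm, z = 33 mm); the hinge line runs along the case's y. Inside the lid, at the middle, 12 to 19 mm back from its front edge, a 34 mm wide catch foot stands 8 mm beyond the rim.
- long_case_lip (a point): middle of the lower front edge of the long case's lid, 114 mm from the hinge line; moves with the lid (33 mm above the bench when shut, about 100 mm once freed). The lid is a shallow shell 13 mm deep, as long as the case. Follow the edge's arc, up as well as back: a finger pushing only level against it while it is low can bind by friction.
- long_case_lid (a joint): opening angle of the long case's lid, rad: 0 shut, held by the catch until the tab is pressed; about 0.65 where a spring pin lifts it once freed; 1.57 upright; 1.92 fully open, at its stop. Damped hinge, no spring beyond that first lift: it balances near 1.4; left short of that it sinks back slowly, past about 1.5 it falls open by itself and stays. Moving it takes under 1 N at the front edge.
- short_case: the shorter drill case, of the same make and mechanism, loose, 1.1 kg, 110 x 135 x 46 mm; same origin and axes. To be left shut.
- short_case_lid (a joint): opening angle of the short case's lid, rad: 0 shut.
- screwdriver: screwdriver with a red handle, 215 x 29 x 27 mm, lying between the cases; origin under its middle
- pliers: pliers, 180 x 60 x 14 mm, lying between the cases; origin under their middle
- elec_tape: roll of black tape, 68 mm across, 19 mm high, in front of the gap between the cases; origin under its middle
- tape_measure: pocket tape measure, 72 x 85 x 35 mm, behind the gap; origin under its middle
- masking_tape: roll of yellow tape, 116 mm across, 24 mm high, left of the cases; origin under its middle
- hammer: hammer, 304 x 124 x 25 mm, right of the cases; origin under its middle
Not all that is in view belongs to the job. Leave any yellow look-alike of the short_case alone.

How it is judged:
On the way, in this order (a step that is already met when the one before it is completed fails the run):
1. the long case's release tab is pressed down by the fingers (value of joint long_case_tab above 0.12 rad and contact force between the fingers and long_case above 0.3 N).
2. its lid has sprung up (value of joint long_case_lid above 0.3 rad), for 0.1 s.
At the end, for the whole second after the job is handed in: The long case's lid leans back at rest, open past 1.8 rad, the tab sprung back; the long case stands flat on the bench within 30 mm of where it was, the short case is shut and within 20 mm of where it was (value of joint long_case_lid above 1.8 rad and velocity of joint long_case_lid below 0.1 rad/s and value of joint long_case_tab below 0.08 rad and value of joint short_case_lid below 0.05 rad and distance of long_case from where it was at the start of the episode below 0.03 m and height (world z) of long_case below 0.004 m and angle between long_case's own z axis and vertical below 0.03 rad and distance of short_case from where it was at the start of the episode below 0.02 m and linear speed of long_case below 0.01 m/s); the robot touches nothing.
It fails at once if the long case is lifted off the bench or tipped (height (world z) of long_case above 0.015 m or angle between long_case's own z axis and vertical above 0.2 rad).
It fails at once if the long case is shoved more than 30 mm (distance of long_case from where it was at the start of the episode above 0.03 m).
It fails at once if the short case is opened, tipped, lifted or shoved more than 20 mm (value of joint short_case_lid above 0.1 rad or distance of short_case from where it was at the start of the episode above 0.02 m or angle between short_case's own z axis and vertical above 0.1 rad).
It fails at once if a thing lying around the cases is disturbed by more than 30 mm (distance of any of screwdriver, pliers, elec_tape, tape_measure, masking_tape, hammer from where it was at the start of the episode above 0.03 m).
It fails at once if a case is pressed or squeezed hard by the fingers, or pushed with the gripper's body or the arm instead of the fingers (contact force between the fingers and long_case above 40 N or contact force between the fingers and short_case above 40 N or contact force between the arm and long_case above 8 N or contact force between the arm and short_case above 8 N).
It also fails if it takes over 48 s, if anything falls off the work surface, if the arm or the gripper's body presses on something with over 40 N, if the wrist force passes 120 N, or if a joint passes its speed limit or range.

### The arm

A 6-joint arm with a two-finger parallel gripper is mounted at the origin on a cart in front of the work surface, level with it; the furniture and walls round the work are solid. World frame = base frame: x ahead of the robot, y to its left, z up, the work surface at z = 0. Lengths are in m, angles in rad, forces in N, time in s.
With the tool pointing down it reaches from about 0.3 to 0.775 m from the base axis. Payload 14.6 kg.
Tool frame: the origin (TCP) lies at the very end of the fingers, on their centre line; the grasp point (between the pads) lies 19 mm behind it; z points along the fingers, y is the line along which they close (so a half turn about z gives the same grasp; the last joint's range is limited). The gripper opens to 94 mm and grips with 3 to 60 N. Pads are 16 mm wide; open, the fingers measure 119 mm over their backs; the gripper's body (75 mm by 177 mm) begins 78 mm behind the grasp point.
Start: joints at [1.233, 0.3, 1.521, -0, 1.321, -0.067], TCP at [0.147, 0.53, 0.205] pointing down, gripper open.
Joint ranges: [-3.03, 3.03], [-0.79, 2.21], [0.23, 2.52], [-1.04, 4.18], [0, 3.07], [-2.55, 2.55]. Speed limits (rad/s): [2.22, 2.22, 2.57, 3.14, 3.14, 3.14].

### API

Orientations are given as [roll, pitch, yaw] about the fixed x, y, z axes, in that order (R = Rz(yaw) Ry(pitch) Rx(roll)).
In Python, from station import * gives the robot as it stands.
- The arm moves only by the tool jog_arm, never from a script. Its argument "rows" is a list of rows, each a list of 3 entries, a list of its own where there are three numbers: the shift along the tool's x, y, z in m, then the turn about the tool's z in degrees, then the finger opening in m, from 0 to 0.094. A call has 1 to 12 rows; each row shifts and turns the commanded pose from where the row before left it, along the tool's axes as they then stand; what a row does not reach is not made up. A row lasts 1/12 s, in which the tool goes at most 41.7 mm and 7.16 degrees, less where a joint would pass 70% of its speed; a pose out of reach is approached as far as the arm can. A call is refused whole if a number of a shift passes 0.0417 or a number of a turn 7.16, either way. A call with a gripper value outside its range is refused whole. The fingers move at their own pace and stop on an object; "squeeze" is the grip in N (left out, the last holds). Time passes only in rows, so rows that do not move let the fingers close. It gives the time, the measured TCP pose, the force, the opening and the grip force at its end, in the units of the state.
- get_obs(): the state, without advancing time (a new reading comes with each control period).
- camera(name): name is "scene" or "top" or "wrist"; returns a dict with "image" (420x560x3 uint8, red, green, blue), "range_z" (420x560 float32, m along the optical axis (not along the pixel's ray), 0 where there is no reading), "K" (3x3 intrinsics, pixels), "world_from_camera" (4x4, takes a point from camera to world coordinates); the wrist camera has in their place "T_tool_cam" (4x4, takes a point from camera to tool coordinates, whose origin is the TCP and whose axes are the flange's). Camera axes: x right, y up, looking along -z (the intrinsics and any distortion apply to the point x, -y, -z); pixel columns grow to the right and rows downward; lengths in m; the calibration is good to about 2 mm. A picture is of the moment at which its call begins: read the wrist's pose just before it.
- hand_in(): hands the job in; it is judged then, once.
Trained networks look in a picture, given as the dict that the camera call returned (one of the last four; its "shot" number tells which), for a name from the list of things; names that differ only in an ending like _2 or _b are one class to them, and where a whole thing is asked for, a point or a joint stands for the part that bears it (a point fixed in the world has none). Each returns a list of dicts, best first, with "p" (0 to 1); they miss things now and then, are a little off and sometimes report something else, mostly with a low value. They report only what shows in the picture. A call takes as long as a camera call. They do not tell look-alikes from the thing itself.
- search_frame(label, picture): "at" ([column, row] as shares, 0 to 1, of the picture: columns of its width, rows of its height, amid what is visible of it).
- spot_point(label, picture): "at" ([column, row] as shares, 0 to 1, of the picture: columns of its width, rows of its height: a listed point, or the origin of a listed thing).
The state is a dict: "time_s": time; "qpos": joint angles; "joint_vel": joint speeds; "tau": joint torques, N m; "ee_pos": TCP position; "eef_rot": TCP orientation; "force": force on the tool from outside, world axes, zero at the start; "moment": the same for the moment, N m; "grip_width": finger opening in m; "grip_force": force on a finger pad.
Only numpy, scipy, OpenCV 4.12 (cv2) and the standard library are available. Lean on these libraries where they do the work, as an engineer would, in place of code of your own. Each camera call takes 0.05 s, during which the arm holds its last target. There are 200 camera calls.

## Working session

There is one attempt and no reset: what is moved stays moved. The work goes in short steps, Python scripts to look and compute and a tool call to move; the robot and the scene stay as the last step left them, time stands still between calls to the robot, and variables do not carry over. Pictures are saved under pics/ and viewed, at most 10 in all, crops included, and the job is handed in when it is done.

Besides the shell and the picture viewer there is one more tool, called after "Call:" as name(argument=value, ...), one argument or row to a line, values as JSON. jog_arm: Moves the arm, as the interface text tells. Its arguments: {"type":"object","properties":{"rows":{"type":"array","items":{"type":"array"}},"squeeze":{"type":"number"}},"required":["rows"]}

```bash
mkdir -p pics
cat > h.py <<'E'
from station import *
import numpy as np, cv2
def P(c,u,v,z=None,T=None):
    K=c["K"]; T=c.get("world_from_camera") if T is None else T
    d=np.array([(u-K[0,2])/K[0,0],-(v-K[1,2])/K[1,1],-1.])
    if z is None:
        r=c["range_z"][int(round(v)),int(round(u))]; return T[:3,:3]@(d*r)+T[:3,3]
    D=T[:3,:3]@d; return T[:3,3]+D*(z-T[2,3])/D[2]
def save(c,n): cv2.imwrite(f"pics/{n}.png",c["image"][:,:,::-1])
E
python3 - <<'E'
from h import *
a=camera("top"); save(a,"top")
b=camera("scene"); save(b,"scene")
for l in ["long_case","short_case","long_case_pad","long_case_hinge","long_case_lip"]:
  for n,c in(("top",a),("scene",b)):
    for f in (spot_point,):
      for d in f(l,c)[:3]:
        u,v=d["at"][0]*560,d["at"][1]*420
        print(l,n,round(d["p"],2),round(u),round(v),P(c,u,v).round(3))
print(get_obs())
E
```

```text
long_case top 0.6 188 228 [0.534 0.218 0.053]
long_case scene 0.76 225 201 [0.506 0.173 0.03 ]
short_case top 0.73 308 227 [ 0.535 -0.237  0.053]
short_case top 0.7 425 241 [ 0.479 -0.676  0.052]
short_case scene 0.93 302 244 [ 0.484 -0.299  0.044]
short_case scene 0.61 397 308 [ 0.439 -0.713  0.042]
long_case_pad top 0.4 190 240 [0.487 0.217 0.026]
long_case_pad scene 0.48 211 203 [0.485 0.247 0.005]
long_case_pad scene 0.45 271 218 [ 0.582 -0.022  0.   ]
long_case_hinge top 0.58 183 208 [ 0.614  0.251 -0.004]
long_case_hinge scene 0.73 235 190 [0.582 0.213 0.046]
long_case_lip top 0.61 191 239 [0.491 0.211 0.034]
long_case_lip top 0.35 237 213 [0.591 0.036 0.017]
long_case_lip scene 0.77 215 200 [0.492 0.221 0.023]
{'time_s': 0.6, 'qpos': array([ 1.23340898e+00,  2.99898536e-01,  1.52099787e+00, -7.15098789e-06,
        1.32072160e+00, -6.66006428e-02]), 'joint_vel': array([ 5.48465251e-05, -1.05209001e-03, -2.03996607e-04,  7.59472446e-04,
        8.30091612e-04, -7.13404765e-04]), 'tau': array([ 2.52960435e-04, -5.31476963e+01, -3.52841449e+01,  7.08892196e-02,
        2.13496626e-02,  2.03643003e-05]), 'ee_pos': array([0.14711931, 0.52994301, 0.20544729]), 'eef_rot': array([-3.14156689e+00,  5.22562842e-06,  2.87080772e+00]), 'force': array([-0.56756168, -0.78479117, -0.98073257]), 'moment': array([ 0.00870043, -0.01244448, -0.05464481]), 'grip_force': 0.0, 'grip_width': 0.09399209156264571}
```

View pics/top.png

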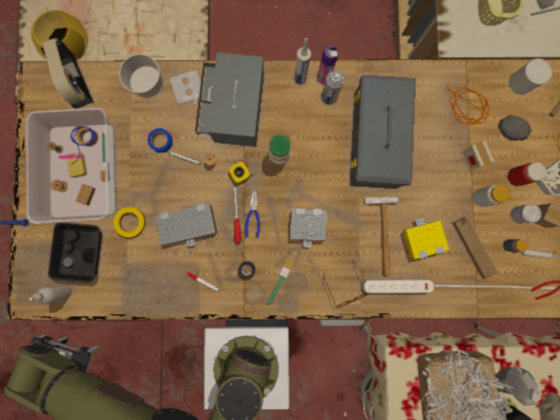

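View pics/scene.png

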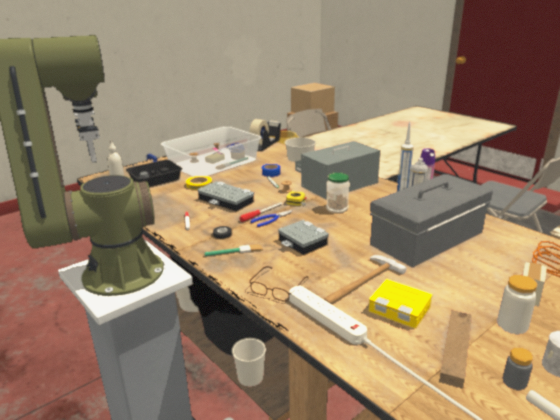

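Candidates for the long case: the grey ribbed case at top (186,226), the short grey case at (308,225), the yellow look-alike at (427,240), and the grey boxes at (232,97) and (383,130). By its length and neighbours it is the one at (186,226), between the yellow tape roll and the screwdriver.

Run:
```python
from h import *
a=camera("top")
cv2.imwrite("pics/crop.png",cv2.resize(a["image"][190:265,140:265,::-1],None,fx=6,fy=6,interpolation=cv2.INTER_CUBIC))
vv,uu=np.mgrid[195:260,145:228]
p=np.array([P(a,u,v) for u,v in zip(uu.ravel(),vv.ravel())])
m=(p[:,2]>.038)&(p[:,2]<.07)
q=p[m]; print(m.sum(), np.median(q[:,2]))
r=cv2.minAreaRect((q[:,:2]*1000).astype(np.float32)); print(r, cv2.boxPoints(r))
m=(p[:,2]>.012)&(p[:,2]<.034); print(p[m].round(3)[:60])
print(a["K"],a["world_from_camera"])
```

```text
1671 0.04770019123610858
((549.2337646484375, 230.65086364746094), (117.01854705810547, 212.16819763183594), 12.561227798461914) [[469.0535  321.47098]
 [515.1964  114.38122]
 [629.41406 139.83075]
 [583.2711  346.9205 ]]
[[0.634 0.196 0.015]
 [0.625 0.162 0.03 ]
 [0.621 0.139 0.03 ]
 [0.618 0.137 0.017]
 [0.614 0.137 0.016]
 [0.61  0.137 0.019]
 [0.605 0.135 0.03 ]
 [0.601 0.135 0.031]
 [0.598 0.132 0.026]
 [0.594 0.132 0.022]
 [0.59  0.132 0.026]
 [0.586 0.13  0.033]
 [0.582 0.13  0.033]
 [0.583 0.129 0.016]
 [0.579 0.129 0.017]
 [0.571 0.128 0.026]
 [0.567 0.126 0.033]
 [0.56  0.125 0.018]
 [0.555 0.124 0.025]
 [0.551 0.123 0.03 ]
 [0.544 0.121 0.014]
 [0.54  0.12  0.022]
 [0.536 0.12  0.025]
 [0.525 0.117 0.016]
 [0.521 0.116 0.023]
 [0.517 0.116 0.02 ]
 [0.509 0.145 0.033]
 [0.494 0.212 0.025]
 [0.494 0.204 0.026]
 [0.494 0.199 0.03 ]
 [0.494 0.195 0.03 ]
 [0.491 0.228 0.019]
 [0.49  0.217 0.033]
 [0.49  0.214 0.029]
 [0.49  0.21  0.034]
 [0.49  0.208 0.021]
 [0.49  0.203 0.03 ]
 [0.487 0.238 0.025]
 [0.487 0.233 0.03 ]
 [0.487 0.227 0.026]
 [0.487 0.223 0.027]
 [0.487 0.219 0.026]
 [0.487 0.216 0.021]
 [0.487 0.212 0.023]
 [0.487 0.206 0.032]
 [0.487 0.204 0.023]
 [0.483 0.264 0.015]
 [0.483 0.225 0.033]
 [0.483 0.222 0.03 ]
 [0.483 0.221 0.018]
 [0.483 0.214 0.031]
 [0.483 0.21  0.031]
 [0.483 0.208 0.024]
 [0.483 0.202 0.031]
 [0.483 0.2   0.026]
 [0.479 0.226 0.028]
 [0.479 0.222 0.029]
 [0.479 0.219 0.026]
 [0.479 0.215 0.027]
 [0.479 0.211 0.025]]
[[385.07731483   0.         275.24911787]
 [  0.         385.07731483 210.46138845]
 [  0.           0.           1.        ]] [[-4.40222744e-03  9.96673605e-01 -8.13777900e-02  4.77890169e-01]
 [-9.99990272e-01 -4.36504960e-03  6.34754124e-04 -1.11769967e-01]
 [ 2.77424591e-04  8.13797927e-02  9.96683125e-01  1.50884797e+00]
 [ 0.00000000e+00  0.00000000e+00  0.00000000e+00  1.00000000e+00]]
```

View pics/crop.png

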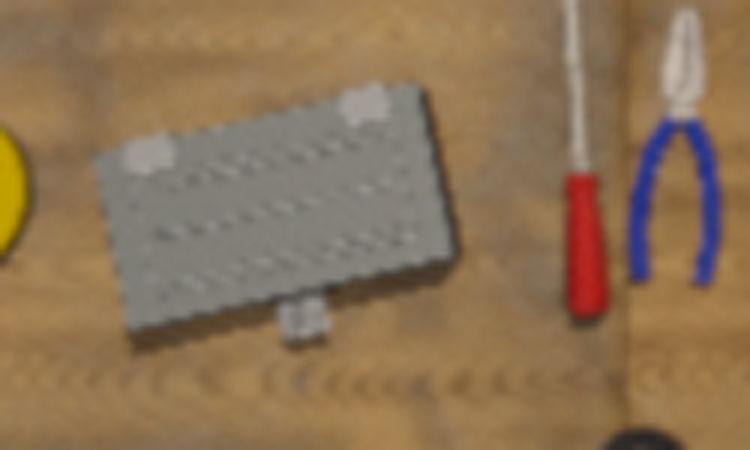

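The crop confirms it: two hinges at the back (150,150) and (365,103), and the steel tab at front centre (303,318). Yaw is about 0.219 and the pad is at about (0.476, 0.214). I'll turn the tool so its x is the case's −x and its y the case's +y, and close the fingers.

Call:
jog_arm(
  rows=[
    [[0, 0, 0], -7.02, 0],
    [[0, 0, 0], -7.02, 0],
    [[0, 0, 0], -7.02, 0],
    [[0, 0, 0], -7.02, 0],
    [[0, 0, 0], 0, 0],
  ],
  squeeze=5,
)

```text
time_s: 1.07
ee_pos: [0.1471, 0.5299, 0.2054]
eef_rot: [-3.142, -0.0, -2.916]
force: [1.0, 1.1, 0.1]
grip_width: 0.0642
grip_force: 0.0
```

Call:
jog_arm(
  rows=[
    [[-0.021, -0.0316, 0], 0, 0],
    [[-0.021, -0.0316, 0], 0, 0],
    [[-0.021, -0.0316, 0], 0, 0],
    [[-0.021, -0.0316, 0], 0, 0],
    [[-0.021, -0.0316, 0], 0, 0],
    [[-0.021, -0.0316, 0], 0, 0],
    [[-0.021, -0.0316, 0], 0, 0],
    [[-0.021, -0.0316, 0], 0, 0],
    [[-0.021, -0.0316, 0], 0, 0],
    [[-0.021, -0.0316, 0], 0, 0],
    [[-0.021, -0.0316, 0], 0, 0],
    [[0, 0, 0], 0, 0],
  ],
)

```text
time_s: 2.07
ee_pos: [0.4515, 0.2371, 0.2053]
eef_rot: [-3.141, 0.001, -2.931]
force: [-0.2, 0.2, -0.7]
grip_width: 0.0005
grip_force: 0.0
```

```bash
cat >> h.py <<'E'
from scipy.spatial.transform import Rotation as Ro
def wrist():
    o=get_obs(); c=camera("wrist"); T=np.eye(4)
    T[:3,:3]=Ro.from_euler("xyz",o["eef_rot"]).as_matrix(); T[:3,3]=o["ee_pos"]
    return o,c,T@c["T_tool_cam"],T
E
python3 - <<'E'
from h import *
o,c,W,T=wrist(); save(c,"w1"); print(o["ee_pos"],o["eef_rot"])
for l in ["long_case_pad","long_case_lip"]:
  for d in spot_point(l,c)[:2]:
    u,v=d["at"][0]*560,d["at"][1]*420; p=P(c,u,v,T=W); print(l,d["p"],u,v,p.round(4),P(c,u,v,.026,W).round(4),(T[:3,:3].T@(p-T[:3,3])).round(4))
E
```

```text
[0.45154742 0.23706581 0.20533251] [-3.14078694e+00  5.26967119e-04 -2.93136128e+00]
long_case_pad 0.98 253.176 214.116 [0.4824 0.2127 0.0255] [0.4822 0.2127 0.026 ] [-0.025  -0.0301  0.1798]
long_case_lip 0.7 255.976 223.482 [0.4938 0.2185 0.0254] [0.4936 0.2185 0.026 ] [-0.0373 -0.0268  0.18  ]
```

View pics/w1.png

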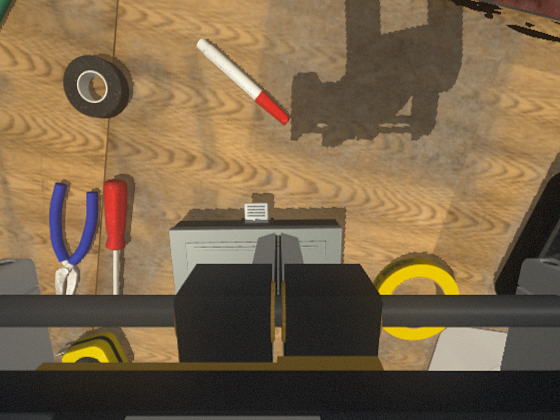

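The wrist view shows the tab at (256,212), its front edge at row 204 and the lid edge at row 222, square to the tool.

Call:
jog_arm(
  rows=[
    [[-0.011, -0.0135, 0], 0, 0],
    [[-0.01, -0.013, 0], 0, 0],
    [[0, 0, 0.033], 0, 0],
    [[0, 0, 0.033], 0, 0],
    [[0, 0, 0.033], 0, 0],
    [[0, 0, 0.033], 0, 0],
    [[0, 0, 0.03], 0, 0],
    [[0, 0, 0], 0, 0],
    [[0, 0, 0], 0, 0],
  ],
)

```text
time_s: 2.97
ee_pos: [0.4735, 0.2204, 0.0434]
eef_rot: [-3.141, -0.002, -2.922]
force: [0.6, -0.1, 0.5]
grip_width: 0.0007
grip_force: 0.0
```

Run:
```python
from h import *
o,c,W,T=wrist(); save(c,"w2"); print(o["ee_pos"],o["eef_rot"],o["force"])
for l in ["long_case_pad","long_case_lip"]:
  for d in spot_point(l,c)[:2]:
    u,v=d["at"][0]*560,d["at"][1]*420; p=P(c,u,v,T=W); print(l,d["p"],u,v,p.round(4),(T[:3,:3].T@(p-T[:3,3])).round(4))
```

```text
[0.47352285 0.22039133 0.0433637 ] [-3.14131988e+00 -2.10491841e-03 -2.92204225e+00] [ 0.62980011 -0.14527931  0.51994295]
long_case_pad 0.75 266.28 244.608 [0.4659 0.213  0.0668] [ 0.0091 -0.0056 -0.0234]
```

View pics/w2.png

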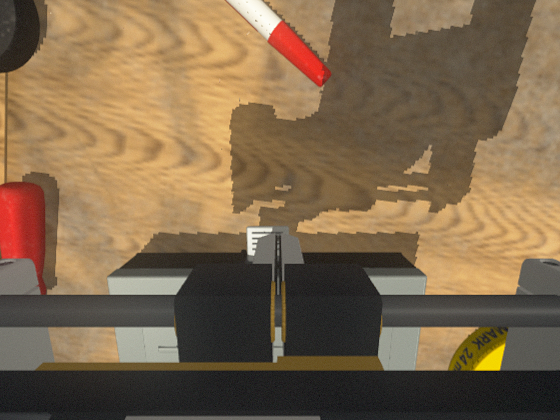

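Pad spans columns 247–290, finger centre at 278, so the tool needs about −8 mm in y and −3 mm in x. Correcting, then pressing gently.

Call:
jog_arm(
  rows=[
    [[-0.0015, -0.004, 0], 0, 0],
    [[-0.0015, -0.004, 0], 0, 0],
    [[0, 0, 0.006], 0, 0],
    [[0, 0, 0.005], 0, 0],
    [[0, 0, 0], 0, 0],
    [[0, 0, 0], 0, 0],
  ],
)

```text
time_s: 3.62
ee_pos: [0.4789, 0.2124, 0.032]
eef_rot: [-3.141, -0.001, -2.922]
force: [-0.0, 0.1, 0.1]
grip_width: 0.0009
grip_force: 0.0
```

Call:
jog_arm(
  rows=[
    [[0, 0, 0.003], 0, 0],
    [[0, 0, 0.003], 0, 0],
    [[0, 0, 0.002], 0, 0],
    [[0, 0, 0.002], 0, 0],
    [[0, 0, 0], 0, 0],
  ],
)

```text
time_s: 4.03
ee_pos: [0.4785, 0.2124, 0.022]
eef_rot: [-3.141, -0.002, -2.922]
force: [-4.3, -1.4, 4.4]
grip_width: 0.0006
grip_force: 2.7
```

Call:
jog_arm(
  rows=[
    [[0.001, 0, 0.001], 0, 0],
    [[0, 0, 0.001], 0, 0],
    [[0, 0, 0.001], 0, 0],
    [[0, 0, 0], 0, 0],
    [[0, 0, 0], 0, 0],
    [[0, 0, 0], 0, 0],
  ],
)

```text
time_s: 4.53
ee_pos: [0.478, 0.2123, 0.0199]
eef_rot: [3.142, -0.0, -2.922]
force: [-7.0, -2.1, 11.7]
grip_width: 0.0003
grip_force: 7.0
```

Run:
```python
from h import *
o,c,W,T=wrist(); save(c,"w3"); print(o["ee_pos"],o["force"])
b=camera("top")
cv2.imwrite("pics/s3.png",cv2.resize(camera("scene")["image"][140:260,150:310,::-1],None,fx=4,fy=4))
```

```text
[0.47798642 0.21226624 0.01994946] [-7.03825729 -2.11746381 11.71831643]
```

View pics/s3.png

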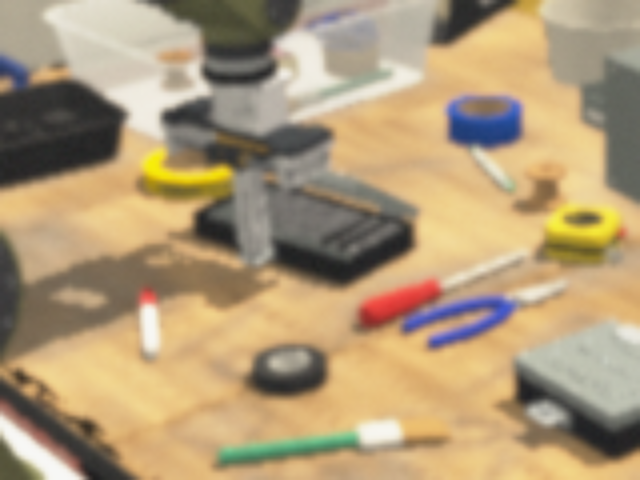

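The lid (pale grey, behind the gripper) has sprung up. Next I back off forward, raise the tool and shift sideways clear of the catch foot.

Call:
jog_arm(
  rows=[
    [[0.008, 0, -0.004], 0, 0],
    [[0.02, 0, -0.003], 0, 0],
    [[0.025, 0, -0.005], 0, 0],
    [[0, -0.02, -0.025], 0, 0],
    [[0, -0.025, -0.03], 0, 0],
    [[0, 0, 0], 0, 0],
    [[0, 0, 0], 0, 0],
  ],
)

```text
time_s: 5.27
ee_pos: [0.4371, 0.1563, 0.0876]
eef_rot: [3.141, 0.004, -2.924]
force: [0.2, 0.1, -1.0]
grip_width: 0.0005
grip_force: 0.0
```

```bash
cat > m.py <<'E'
from h import *
import sys
o=get_obs(); print(o["ee_pos"],o["eef_rot"],o["force"])
C=np.array([.5478,.2292]); e=np.array([np.cos(.2187),np.sin(.2187)]); n=np.array([-e[1],e[0]])
d=o["ee_pos"][:2]-C; print("tcp in case",d@e,d@n)
for nm in("top","scene"):
  c=camera(nm)
  h,w=420,560; v,u=np.mgrid[0:h,0:w]; K=c["K"]; r=c["range_z"]
  X=np.stack([(u-K[0,2])/K[0,0]*r,-(v-K[1,2])/K[1,1]*r,-r],-1)@c["world_from_camera"][:3,:3].T+c["world_from_camera"][:3,3]
  q=np.stack([(X[...,:2]-C)@e,(X[...,:2]-C)@n,X[...,2]],-1)
  # strip away from the gripper: lid height profile along case x
  for lo,hi in((-.1,-.085),(.06,.1)):
    s=q[(r>0)&(q[...,1]>lo)&(q[...,1]<hi)&(q[...,2]>.02)&(q[...,2]<.17)&(abs(q[...,0])<.13)]
    if len(s): 
      b=np.round(s[:,0]/.015).astype(int); print(nm,lo,[(round(k*.015,3),round(s[b==k,2].max(),3)) for k in np.unique(b)])
E
python3 m.py
```

```text
[0.43712936 0.15633703 0.08762666] [ 3.14145205  0.00351745 -2.92401975] [ 0.21198386  0.12943351 -0.96080003]
tcp in case -0.12384290961679954 -0.047116211886134476
top -0.1 [(np.float64(-0.06), np.float64(0.032)), (np.float64(-0.03), np.float64(0.113)), (np.float64(-0.015), np.float64(0.105)), (np.float64(0.0), np.float64(0.099)), (np.float64(0.015), np.float64(0.086)), (np.float64(0.03), np.float64(0.075)), (np.float64(0.045), np.float64(0.069)), (np.float64(0.06), np.float64(0.053))]
top 0.06 [(np.float64(-0.06), np.float64(0.035)), (np.float64(-0.03), np.float64(0.116)), (np.float64(-0.015), np.float64(0.109)), (np.float64(0.0), np.float64(0.098)), (np.float64(0.015), np.float64(0.09)), (np.float64(0.03), np.float64(0.077)), (np.float64(0.045), np.float64(0.069)), (np.float64(0.06), np.float64(0.055))]
scene -0.1 [(np.float64(-0.06), np.float64(0.034)), (np.float64(-0.045), np.float64(0.027)), (np.float64(-0.03), np.float64(0.107)), (np.float64(-0.015), np.float64(0.095)), (np.float64(0.0), np.float64(0.03)), (np.float64(0.015), np.float64(0.063)), (np.float64(0.03), np.float64(0.065)), (np.float64(0.045), np.float64(0.053)), (np.float64(0.06), np.float64(0.03))]
scene 0.06 [(np.float64(-0.06), np.float64(0.034)), (np.float64(-0.045), np.float64(0.109)), (np.float64(-0.03), np.float64(0.109)), (np.float64(-0.015), np.float64(0.084)), (np.float64(0.0), np.float64(0.021)), (np.float64(0.015), np.float64(0.025)), (np.float64(0.03), np.float64(0.059)), (np.float64(0.045), np.float64(0.047)), (np.float64(0.06), np.float64(0.045))]
```

Lid rests at about 0.65 as described, lip near case x −33 mm, z 102 mm. Approaching it, then following the arc.

Call:
jog_arm(
  rows=[
    [[-0.03, 0, 0.002], 0, 0],
    [[-0.03, 0, 0.002], 0, 0],
    [[-0.012, 0, 0.001], 0, 0],
    [[-0.004, 0, 0], 0, 0],
    [[0, 0, 0], 0, 0],
  ],
)

```text
time_s: 5.78
ee_pos: [0.5099, 0.1737, 0.0799]
eef_rot: [-3.142, -0.002, -2.922]
force: [-0.2, 0.2, 0.3]
grip_width: 0.0003
grip_force: 0.0
```

Call:
jog_arm(
  rows=[
    [[-0.0051, 0, -0.0062], 0, 0],
    [[-0.0055, 0, -0.0058], 0, 0],
    [[-0.0059, 0, -0.0054], 0, 0],
    [[-0.0062, 0, -0.005], 0, 0],
    [[-0.0066, 0, -0.0046], 0, 0],
    [[0, 0, 0], 0, 0],
  ],
)

```text
time_s: 6.28
ee_pos: [0.5404, 0.18, 0.1098]
eef_rot: [3.142, 0.003, -2.922]
force: [-0.7, -1.1, -0.0]
grip_width: 0.0004
grip_force: 0.1
```

```bash
python3 m.py
```

```text
[0.54044867 0.18002998 0.10981981] [ 3.14152632e+00  2.58443967e-03 -2.92235825e+00] [-0.72007213 -1.08781332 -0.03870463]
tcp in case -0.01784418769548146 -0.04640385553724108
top -0.1 [(np.float64(-0.06), np.float64(0.034)), (np.float64(0.03), np.float64(0.085)), (np.float64(0.045), np.float64(0.087)), (np.float64(0.06), np.float64(0.066))]
top 0.06 [(np.float64(-0.03), np.float64(0.024)), (np.float64(-0.015), np.float64(0.129)), (np.float64(0.0), np.float64(0.136)), (np.float64(0.06), np.float64(0.058)), (np.float64(0.075), np.float64(0.049))]
scene -0.1 [(np.float64(-0.06), np.float64(0.03)), (np.float64(-0.045), np.float64(0.029)), (np.float64(-0.03), np.float64(0.028)), (np.float64(-0.015), np.float64(0.133)), (np.float64(0.0), np.float64(0.131)), (np.float64(0.015), np.float64(0.03)), (np.float64(0.03), np.float64(0.031)), (np.float64(0.045), np.float64(0.04)), (np.float64(0.06), np.float64(0.042))]
scene 0.06 [(np.float64(-0.06), np.float64(0.034)), (np.float64(-0.045), np.float64(0.027)), (np.float64(-0.03), np.float64(0.028)), (np.float64(-0.015), np.float64(0.134)), (np.float64(0.0), np.float64(0.132)), (np.float64(0.015), np.float64(0.11)), (np.float64(0.03), np.float64(0.097)), (np.float64(0.045), np.float64(0.079)), (np.float64(0.06), np.float64(0.053))]
```

The lid is following (lip at about 130 mm). Continuing along the arc.

Call:
jog_arm(
  rows=[
    [[-0.0069, 0, -0.0041], 0, 0],
    [[-0.0071, 0, -0.0036], 0, 0],
    [[-0.0074, 0, -0.0031], 0, 0],
    [[-0.0076, 0, -0.0026], 0, 0],
    [[-0.0077, 0, -0.002], 0, 0],
    [[-0.0079, 0, -0.0015], 0, 0],
    [[-0.0079, 0, -0.001], 0, 0],
    [[-0.008, 0, -0.0004], 0, 0],
    [[-0.008, 0, 0], 0, 0],
    [[-0.008, 0, 0], 0, 0],
    [[-0.006, 0, 0], 0, 0],
    [[0, 0, 0], 0, 0],
  ],
)

```text
time_s: 7.38
ee_pos: [0.6205, 0.1978, 0.1266]
eef_rot: [-3.142, 0.0, -2.922]
force: [-0.6, -0.7, 1.1]
grip_width: 0.0006
grip_force: 0.0
```

```bash
python3 m.py
```

```text
[0.62047387 0.19777044 0.12659044] [-3.14154831e+00  2.41985813e-04 -2.92243028e+00] [-0.5868181  -0.66528185  1.12505402]
tcp in case 0.06412382535194808 -0.04644829445034575
top -0.1 [(np.float64(-0.06), np.float64(0.036)), (np.float64(-0.03), np.float64(0.031)), (np.float64(-0.015), np.float64(0.029)), (np.float64(0.0), np.float64(0.037)), (np.float64(0.015), np.float64(0.033)), (np.float64(0.03), np.float64(0.033)), (np.float64(0.045), np.float64(0.038)), (np.float64(0.06), np.float64(0.035))]
top 0.06 [(np.float64(0.06), np.float64(0.044)), (np.float64(0.09), np.float64(0.148))]
scene -0.1 [(np.float64(-0.06), np.float64(0.031)), (np.float64(-0.045), np.float64(0.028)), (np.float64(-0.03), np.float64(0.028)), (np.float64(-0.015), np.float64(0.034)), (np.float64(0.0), np.float64(0.033)), (np.float64(0.015), np.float64(0.03)), (np.float64(0.03), np.float64(0.034)), (np.float64(0.045), np.float64(0.032)), (np.float64(0.06), np.float64(0.052)), (np.float64(0.075), np.float64(0.091)), (np.float64(0.09), np.float64(0.141)), (np.float64(0.105), np.float64(0.131))]
scene 0.06 [(np.float64(-0.06), np.float64(0.034)), (np.float64(-0.045), np.float64(0.03)), (np.float64(-0.03), np.float64(0.035)), (np.float64(-0.015), np.float64(0.032)), (np.float64(0.0), np.float64(0.034)), (np.float64(0.015), np.float64(0.032)), (np.float64(0.03), np.float64(0.057)), (np.float64(0.045), np.float64(0.054)), (np.float64(0.06), np.float64(0.068)), (np.float64(0.075), np.float64(0.12)), (np.float64(0.09), np.float64(0.143)), (np.float64(0.105), np.float64(0.138))]
```

Past upright and still falling open. Withdraw forward and up, let it settle, then check.

Call:
jog_arm(
  rows=[
    [[0.02, 0, 0], 0, 0],
    [[0.03, 0, -0.005], 0, 0],
    [[0.035, 0, -0.02], 0, 0],
    [[0.035, 0, -0.03], 0, 0],
    [[0.035, 0, -0.03], 0, 0],
    [[0.03, 0, -0.02], 0, 0],
    [[0, 0, 0], 0, 0],
    [[0, 0, 0], 0, 0],
    [[0, 0, 0], 0, 0],
    [[0, 0, 0], 0, 0],
    [[0, 0, 0], 0, 0],
    [[0, 0, 0], 0, 0],
  ],
)

```text
time_s: 8.48
ee_pos: [0.4457, 0.1589, 0.225]
eef_rot: [-3.141, -0.002, -2.922]
force: [0.2, -0.4, -1.0]
grip_width: 0.0002
grip_force: 0.0
```

Call:
jog_arm(
  rows=[
    [[0, 0, 0], 0, 0],
    [[0, 0, 0], 0, 0],
    [[0, 0, 0], 0, 0],
    [[0, 0, 0], 0, 0],
    [[0, 0, 0], 0, 0],
    [[0, 0, 0], 0, 0],
    [[0, 0, 0], 0, 0],
    [[0, 0, 0], 0, 0],
    [[0, 0, 0], 0, 0],
    [[0, 0, 0], 0, 0],
    [[0, 0, 0], 0, 0],
    [[0, 0, 0], 0, 0],
  ],
)

```text
time_s: 9.48
ee_pos: [0.4455, 0.1589, 0.226]
eef_rot: [3.142, -0.0, -2.922]
force: [0.3, -0.9, -0.4]
grip_width: 0.0009
grip_force: 0.0
```

```bash
python3 m.py; python3 -c "
from h import *
cv2.imwrite('pics/s4.png',cv2.resize(camera('scene')['image'][140:260,150:350,::-1],None,fx=4,fy=4))"
```

```text
[0.44552777 0.15888029 0.22598454] [ 3.14155558e+00 -5.13752445e-06 -2.92234186e+00] [ 0.32493763 -0.93215784 -0.39347434]
tcp in case -0.11509275894488193 -0.046455655357995576
top -0.1 [(np.float64(-0.06), np.float64(0.032)), (np.float64(-0.03), np.float64(0.034)), (np.float64(-0.015), np.float64(0.032)), (np.float64(0.0), np.float64(0.032)), (np.float64(0.015), np.float64(0.035)), (np.float64(0.03), np.float64(0.034)), (np.float64(0.045), np.float64(0.033)), (np.float64(0.06), np.float64(0.043)), (np.float64(0.075), np.float64(0.071)), (np.float64(0.09), np.float64(0.141)), (np.float64(0.105), np.float64(0.144))]
top 0.06 [(np.float64(-0.03), np.float64(0.031)), (np.float64(-0.015), np.float64(0.031)), (np.float64(0.0), np.float64(0.029)), (np.float64(0.015), np.float64(0.032)), (np.float64(0.03), np.float64(0.062)), (np.float64(0.045), np.float64(0.035)), (np.float64(0.06), np.float64(0.045)), (np.float64(0.075), np.float64(0.08)), (np.float64(0.09), np.float64(0.145)), (np.float64(0.105), np.float64(0.144))]
scene -0.1 [(np.float64(-0.06), np.float64(0.032)), (np.float64(-0.045)
[... 243 characters left out ...]
loat64(0.035)), (np.float64(0.06), np.float64(0.044)), (np.float64(0.075), np.float64(0.081)), (np.float64(0.09), np.float64(0.133)), (np.float64(0.105), np.float64(0.136))]
scene 0.06 [(np.float64(-0.06), np.float64(0.036)), (np.float64(-0.045), np.float64(0.027)), (np.float64(-0.03), np.float64(0.033)), (np.float64(-0.015), np.float64(0.029)), (np.float64(0.0), np.float64(0.034)), (np.float64(0.015), np.float64(0.027)), (np.float64(0.03), np.float64(0.059)), (np.float64(0.045), np.float64(0.057)), (np.float64(0.06), np.float64(0.077)), (np.float64(0.075), np.float64(0.093)), (np.float64(0.09), np.float64(0.14)), (np.float64(0.105), np.float64(0.135)), (np.float64(0.12), np.float64(0.127))]
```

View pics/s4.png

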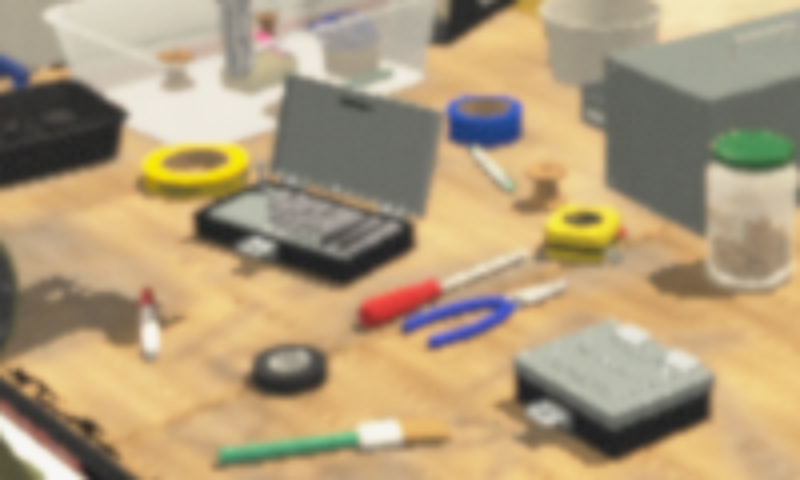

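The lid leans back at (355,140), its edge at case x of about 97 mm and z of about 140 mm (≈1.92 rad). The tab is up at (258,247), and the short case is shut at (610,385).

Call:
jog_arm(
  rows=[
    [[0, 0, 0], 0, 0],
    [[0, 0, 0], 0, 0],
    [[0, 0, 0], 0, 0],
    [[0, 0, 0], 0, 0],
    [[0, 0, 0], 0, 0],
    [[0, 0, 0], 0, 0],
    [[0, 0, 0], 0, 0],
    [[0, 0, 0], 0, 0],
    [[0, 0, 0], 0, 0],
    [[0, 0, 0], 0, 0],
    [[0, 0, 0], 0, 0],
    [[0, 0, 0], 0, 0],
  ],
)

```text
time_s: 10.63
ee_pos: [0.4455, 0.1589, 0.226]
eef_rot: [3.142, -0.0, -2.922]
force: [0.6, -0.6, -0.1]
grip_width: 0.0007
grip_force: 0.0
```

```bash
python3 -c "
from station import *
print(hand_in())"
```

```text
the job is handed in; nothing more can be done
None
```

The long case is open, its lid leaning back by itself at about 1.92 rad with the tab sprung back; the short case is still shut, nothing around them looked moved in the last picture, and the job is handed in (no verdict was returned).

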